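Trace the hot gas line to the stirred bottle and start its stirrer

ROBOT

A 6-joint arm with a two-finger parallel gripper is mounted at the origin on the work surface. World frame = base frame: x ahead of the robot, y to its left, z up, the work surface at z = 0. Lengths are in m, angles in rad, forces in N, time in s.
With the tool pointing down it reaches from about 0.3 to 0.825 m from the base axis. Payload 5.4 kg.
Tool frame: the origin (TCP) lies at the very end of the fingers, on their centre line; the grasp point (between the pads) lies 19 mm behind it; z points along the fingers, x is the direction in which the jaws open and shut, and the axes are right-handed (so a half turn about z gives the same grasp; the last joint's range is limited). The gripper opens to 92 mm and grips with 3 to 60 N. Pads are 20 mm wide; open, the fingers measure 128 mm over their backs; the gripper's body (75 mm by 189 mm) begins 69 mm behind the grasp point.
Start: joints at [-1.385, 0.158, 1.597, -0, 1.386, -0.21], TCP at [0.222, -0.531, 0.215] pointing down, gripper open.
Joint ranges: [-2.91, 2.91], [-0.94, 2.29], [0.18, 2.7], [-1.29, 4.43], [0.17, 2.64], [-3, 3]. Speed limits (rad/s): [2.57, 2.57, 3.14, 3.14, 3.14, 3.14].

INTERFACE

Orientations are given as a rotation vector (axis times angle).
In Python, from workcell import bot gives the robot as it stands. Calls block until the motion is done:
- bot.goto(position, orientation): joint-space move of the TCP to a pose.
- bot.line_to(position, rot=None, max_speed=0.15): straight line of the TCP; rot=None keeps the orientation; max_speed is the mean speed in m/s.
- bot.set_joints(angles): joint-space move.
- bot.set_gripper(opening, newtons=None): opening from 0.0 (shut) to 1.0 (fully open); newtons is the grip in N (None keeps the last); returns when the fingers have stopped.
- bot.hold(seconds).
- bot.inverse_kinematics(position, orientation): joint angles nearest the present ones, or None.
- bot.read_camera(name): name is "scene" or "top" or "wrist"; returns a dict with "pixels" (400x640x3 uint8, blue, green, red), "fx", "fy", "cx", "cy" (pixels), "R" (3x3) and "t" (3): a world point X has camera coordinates R X + t. Camera axes: x right, y down, z forward; pixel columns grow to the right and rows downward; lengths in m; the calibration is good to about 2 mm. A picture is of the moment at which its call begins. There is no depth.
A pose or a line that the arm cannot do raises bot.MotionError and nothing moves.
- bot.job_done(): hands the job in, once; it reports no verdict.
Readings, each from a call of its own:
- bot.current_clock(): time.
- bot.current_joints(): joint angles.
- bot.current_joint_vel(): joint speeds.
- bot.current_effort(): joint torques, N m.
- bot.current_ee_pos(): TCP position.
- bot.current_tool_rot(): TCP orientation.
- bot.current_contact_force(): force on the tool from outside, world axes, zero at the start.
- bot.current_ft_torque(): the same for the moment, N m.
- bot.current_opening(): opening from 0.0 (shut) to 1.0 (fully open).
Only numpy, scipy, OpenCV 4.12 (cv2) and the standard library are available. Lean on these libraries where they do the work, as an engineer would, in place of code of your own. Each camera call takes 0.05 s, during which the arm holds its last target. There are 200 camera calls.

TASK

Check the gas line before the test run: start pointing at the glass just after the furnace's ground joint and follow the line slowly with your fingertips, about a finger's breadth above the hot glass, through the tee and along the branch to the bend over the bottle that stands on the magnetic stirrer, without touching any of the glass line or the bottles. Then press the start button on that stirrer fully down so that it stays in. Leave the small vial, the porcelain boat and the jar where they are.

Things in the scene. Friction and masses are not known exactly. Their poses are not given: they have to be found in the camera images.
- gasline: Fixed rigid glass line, tube 12 mm thick, axis 200 mm above the bench; origin on the bench below it. A comb in plan: straight along its own y from the ground joint (+y end) past a tee to a corner; from tee and corner a branch runs 80 mm to its -x (robot's side), then bends straight down into a bottle. Not to be touched. Highest thing near but the furnace (275 mm high, 160 mm beyond line_start) and a 40 mm glass bulb before it.
- a_mid (a point): Point at the level of the tube's top in the middle of branch A, over its stopcock (40 mm from the tee). Each branch has such a stopcock half-way: frosted barrel rising 4 mm above the tube, white key sticking out 33 mm to the +y side at tube level.
- line_start (a point): Point on top of the glass tube (206 mm above the bench), 12 mm past the narrow end of the frosted ground joint; the tracing begins here.
- feed_mid (a point): Point on top of the tube, 45 mm further along, half-way from line_start to the tee.
- tee (a point): Point at the level of the tube's top over the centre of the glass tee (90 mm from line_start), whose 18 mm bulb rises 3 mm above the tube; here branch A turns off at a right angle while the tube runs straight on to branch B.
- a_end (a point): Point at the level of the tube's top over the downward bend at the end of branch A, 80 mm from the tee, straight above the middle of the bottle there.
- run_mid (a point): Point on top of the tube on the straight run between the tee and the corner, 100 mm from each.
- b_corner (a point): Point on top of the tube at the corner where the straight run turns at a right angle into branch B (200 mm past the tee).
- b_end (a point): Point at the level of the tube's top over the downward bend at the end of branch B, 80 mm from the corner, straight above the middle of the bottle there.
- absorber_top (a point): Centre of the stopper's top (165 mm above the bench) of the bottle on the stirrer. It is under a_end or under b_end, which tells the branch to follow.
- absorber: The clear gas-washing bottle (58 mm wide, 117 mm tall with its white stopper) on the stirrer; origin in the middle of its foot, 48 mm above the bench. Fixed; not to be touched.
- trap: The same kind of bottle under the other branch, on a low aluminium lab jack 100 x 100 x 48 mm; origin in the middle of its foot. Fixed; not to be touched.
- start_top (a point): Centre of the top of the stirrer's start button: a round metal cap 24 mm wide in a black bezel on the stirrer's deck, 115 mm from the bottle's middle on the robot's side (-x of gasline). The button points straight up; its top is 56 mm above the bench and 11 mm above the deck when out. The stirrer is a white slab 210 x 130 x 45 mm.
- start (a joint): Travel of the start button: 0 is out, 0.005 m fully in. It slides straight down against about 4 N of friction with no spring, and stays where it is pushed.
- vial: Small loose glass vial with a black cap, 26 mm wide, 58 mm tall, standing between the stirrer and the lab jack; origin in the middle of its foot.
- boat: Loose white porcelain combustion boat 92 x 17 x 12 mm on the bench to the robot's right; origin in the middle of its underside.
- jar: Loose amber jar with a black lid, 58 mm wide, 85 mm tall, on the bench to the robot's left; origin in the middle of its foot.
Mind the look-alikes: they are no part of the job. There is more than one size of the jar; the job needs the smaller.

How it is judged:
On the way, in this order (a step that is already met when the one before it is completed fails the run):
1. the fingertips are just above the start of the glass line, past the ground joint (horizontal distance between the grasp point and line_start below 0.02 m and distance between the grasp point and line_start below 0.06 m), for 0.15 s.
2. following the line: over the middle of the feed (stirrer under branch A) or over the tee (stirrer under branch B) (((horizontal distance between absorber_top and a_end below 0.03 m and (horizontal distance between the grasp point and feed_mid below 0.02 m and distance between the grasp point and feed_mid below 0.06 m)) or (horizontal distance between absorber_top and b_end below 0.03 m and (horizontal distance between the grasp point and tee below 0.02 m and distance between the grasp point and tee below 0.06 m)))), for 0.15 s.
3. following the line: over the tee (branch A) or over the middle of the straight run (branch B) (((horizontal distance between absorber_top and a_end below 0.03 m and (horizontal distance between the grasp point and tee below 0.02 m and distance between the grasp point and tee below 0.06 m)) or (horizontal distance between absorber_top and b_end below 0.03 m and (horizontal distance between the grasp point and run_mid below 0.02 m and distance between the grasp point and run_mid below 0.06 m)))), for 0.15 s.
4. following the line: over the middle of branch A, or over the corner of branch B (((horizontal distance between absorber_top and a_end below 0.03 m and (horizontal distance between the grasp point and a_mid below 0.02 m and distance between the grasp point and a_mid below 0.06 m)) or (horizontal distance between absorber_top and b_end below 0.03 m and (horizontal distance between the grasp point and b_corner below 0.02 m and distance between the grasp point and b_corner below 0.06 m)))), for 0.15 s.
5. the fingertips are over the bend above the bottle that stands on the stirrer (((horizontal distance between absorber_top and a_end below 0.03 m and (horizontal distance between the grasp point and a_end below 0.02 m and distance between the grasp point and a_end below 0.06 m)) or (horizontal distance between absorber_top and b_end below 0.03 m and (horizontal distance between the grasp point and b_end below 0.02 m and distance between the grasp point and b_end below 0.06 m)))), for 0.15 s.
6. the stirrer's start button is pressed in (value of joint start above 0.004 m), for 0.1 s.
At the end, for the whole second after the job is handed in: Line traced in order from the joint to the stirred bottle, fingertips within 20 mm sideways of each point and up to about 40 mm above the glass; start button at least 4 mm in and staying; vial, boat and jar within 15 mm of their places and upright (value of joint start above 0.004 m and distance of each of vial, boat, jar from where it was at the start of the episode below 0.015 m and angle between each of vial, boat, jar's own z axis and vertical below 0.15 rad); the robot touches nothing.
It fails at once if the glass line is touched (contact force between any of the fingers, the arm and gasline above 0.5 N).
It fails at once if a bottle is touched (contact force between any of the fingers, the arm and absorber above 0.5 N or contact force between any of the fingers, the arm and trap above 0.5 N).
It fails at once if the vial, boat or jar is moved, tipped or lifted (not (distance of each of vial, boat, jar from where it was at the start of the episode below 0.015 m and angle between each of vial, boat, jar's own z axis and vertical below 0.15 rad)).
It also fails if it takes over 64 s, if anything falls off the work surface, if the arm or the gripper's body presses on something with over 40 N, if the wrist force passes 120 N, or if a joint passes its speed limit or range.

## Working session

There is one attempt and no reset: what is moved stays moved. The work goes in short steps, each a Python script; the robot and the scene stay as the last script left them, time stands still between calls to the robot, and variables do not carry over. Pictures are saved under pics/ and viewed, about 8 in all and at most 12, crops included, and the job is handed in when it is done.

```bash
mkdir -p pics; cat > h.py <<'E'
import numpy as np, cv2
from workcell import bot
def snap(n,f):
    c=bot.read_camera(n); cv2.imwrite(f,c["pixels"]); np.savez(f+'.npz',**{k:c[k] for k in c}); return c
def load(f): return np.load(f+'.npz')
def ray(c,u,v):
    R=np.array(c["R"]);t=np.array(c["t"]).ravel()
    return -R.T@t, R.T@np.array([(u-c["cx"])/c["fx"],(v-c["cy"])/c["fy"],1.])
def onz(c,u,v,z):
    o,d=ray(c,u,v); return o+d*(z-o[2])/d[2]
def proj(c,X):
    p=np.array(c["R"])@np.array(X)+np.array(c["t"]).ravel(); return np.array([c["fx"]*p[0]/p[2]+c["cx"],c["fy"]*p[1]/p[2]+c["cy"]])
E
python3 - <<'E'
from h import *
for n in("scene","top"):
    c=snap(n,f"pics/{n}.png"); print(n,ray(c,320,200),c["fx"])
print(bot.current_tool_rot(),bot.current_clock())
E
```

```text
scene (array([ 0.86601591, -0.57217296,  0.68273213]), array([-0.45401633,  0.602985  , -0.65597813])) 370.17073603244444
top (array([ 0.30113891, -0.0510339 ,  1.02429741]), array([ 0.16271644,  0.0037972 , -0.98684715])) 383.3489662078739
[-2.61388145e+00  1.74060885e+00  1.83607444e-03] 0.1
```

View pics/top.png

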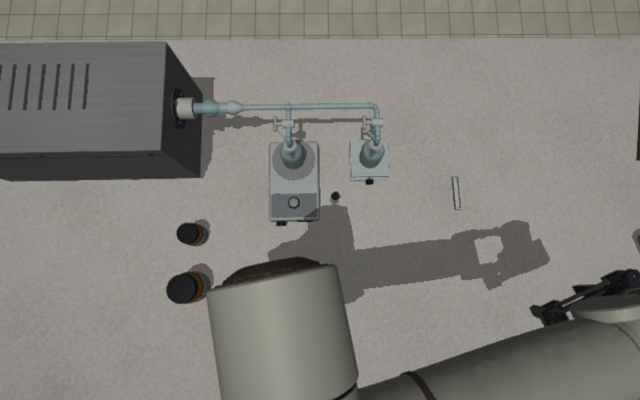

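View pics/scene.png

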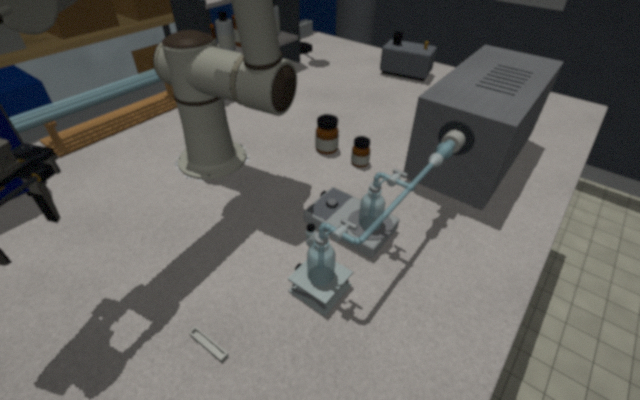

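The top view shows the furnace at the left, the joint at about (235,107), the tee at (289,106) and the corner at (376,105). The bottle at (291,152) stands on the white slab with the button at (293,202). The other bottle, at (373,152), stands on the square jack at (369,160).

Look-alikes in the top view:
- **Stirrer or jack:** (293,180) or (369,160). I choose the slab with the round cap.
- **Button or knobs:** round cap at (293,202); dark knobs at (281,223) and (369,181); black vial cap at (335,196). I choose the cap.
- **Jars:** the small one is at (190,233) and the large one at (185,288). Both stay where they are.

I'll check this choice in one close crop.

```bash
python3 - <<'E'
from h import *
im=cv2.imread("pics/top.png")[85:235,200:400]
cv2.imwrite("pics/crop1.png",cv2.resize(im,None,fx=4,fy=4,interpolation=cv2.INTER_CUBIC))
im=cv2.imread("pics/scene.png")[110:310,280:480]
cv2.imwrite("pics/crop2.png",cv2.resize(im,None,fx=3,fy=3,interpolation=cv2.INTER_CUBIC))
c=load("pics/top.png")
for n,u,v,z in [("joint",240,107,.2),("tee",289,106,.2),("corner",376,105,.2),("aend",291,148,.2),("bend",377,148,.2),("button",293.5,202,.056),("vial",335,196,.058),("furn",165,42,.275),("furn",200,178,.0)]: print(n,onz(c,u,v,z).round(4))
E
```

```text
joint [0.6523 0.1311 0.2   ]
tee [0.6539 0.0204 0.2   ]
corner [ 0.6549 -0.1774  0.2   ]
aend [0.5551 0.0156 0.2   ]
bend [ 0.5534 -0.1763  0.2   ]
button [0.4563 0.0204 0.056 ]
vial [ 0.4704 -0.0858  0.058 ]
furn [0.7665 0.2761 0.275 ]
furn [0.5342 0.2789 0.    ]
```

View pics/crop1.png

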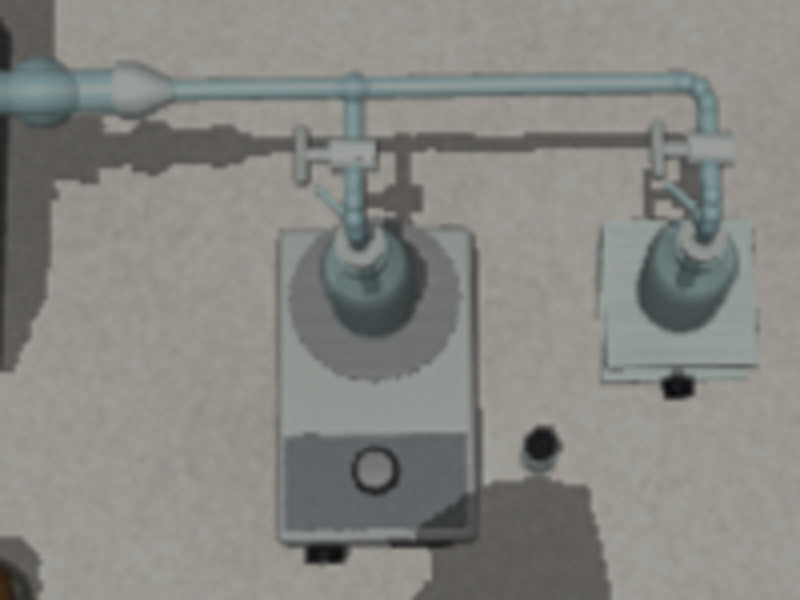

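View pics/crop2.png

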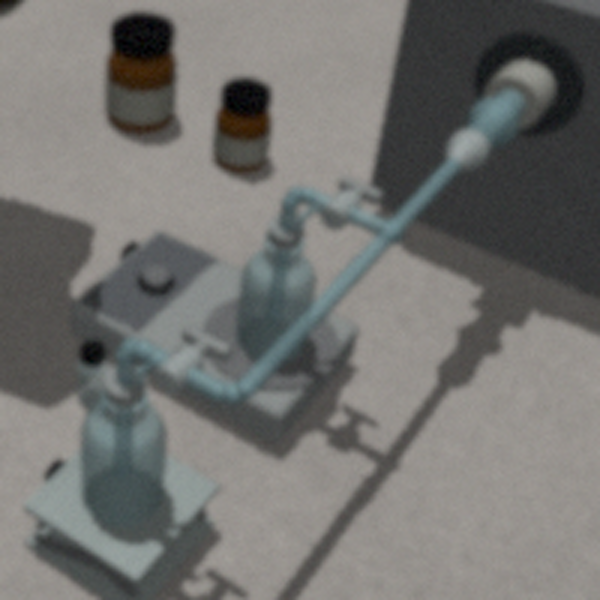

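The crop confirms the stirrer slab and round cap under branch A at crop1 (375,470), with the jack under branch B. Tee is at crop1 (353,87) and the joint's narrow end at (172,90). Next I fit the line at sub-pixel level and cross-check it against the scene view.

```bash
cat > fit.py <<'E'
from h import *
c=load("pics/top.png"); s=load("pics/scene.png")
im=c["pixels"].astype(int); m=(im[...,0]-im[...,2]>12)
def ctr(mm,axis,rng,lo,hi):
    P=[]
    for k in rng:
        r=np.where((mm[lo:hi,k] if axis==0 else mm[k,lo:hi]))[0]
        if len(r): P.append((k,r.mean()+lo) if axis==0 else (r.mean()+lo,k))
    return P
run=ctr(m,0,list(range(246,282))+list(range(296,366)),98,114)
br=ctr(m,1,list(range(111,119))+list(range(128,136)),282,296)
brB=ctr(m,1,list(range(111,118))+list(range(128,136)),370,384)
W=lambda P:np.array([onz(c,u,v,.2)[:2] for u,v in P])
w=W(run); a,b=np.polyfit(w[:,1],w[:,0],1)   # x=a*y+b
d=np.array([a,1]);d/=np.hypot(*d); n=np.array([-d[1],d[0]])   # d: +y gasline ; n: -x
wb,wB=W(br),W(brB)
along=lambda p:(p-np.array([b,0]))@d
ta,tB=np.median(along(wb)),np.median(along(wB))
o=np.array([b,0])
tee=o+ta*d; start=tee+.09*d; feed=tee+.045*d; amid=tee+.04*n; aend=tee+.08*n
btn_pred=tee+.195*n
# button from image: dark bezel ring
g=im.sum(2)[190:215,282:306]; q=np.argwhere(g<190); (v0,u0),r=cv2.minEnclosingCircle(q.astype(np.float32))
btn=onz(c,u0+282,v0+190,.05)[:2]
E
python3 - <<'E'
from fit import *
print("slope",a,"n pts",len(run),len(br),len(brB),"resid",np.std(w[:,0]-a*w[:,1]-b))
print("tee-corner",ta-tB,"start",start,"tee",tee,"aend",aend,"btnpred",btn_pred,"btn",btn,r,len(q))
for nm,p,z in [("start",start,.2),("tee",tee,.2),("aend",aend,.2),("btn",btn,.056),("joint",tee+.102*d,.2),("corner",tee-.2*d,.2)]:
    P=[*p,z]; print(nm,"top",proj(c,P).round(1),"crop2",((proj(s,P)-[280,110])*3).round(0))
v=cv2.imread("pics/crop2.png")
for p,z in [(start,.2),(tee,.2),(aend,.2),(btn,.056),(tee+.102*d,.2),(tee-.2*d,.2)]:
    x=(proj(s,[*p,z])-[280,110])*3+1; cv2.drawMarker(v,tuple(int(i) for i in x),(0,0,255),0,12,1)
cv2.imwrite("pics/mark.png",v)
R=np.pi/np.sqrt(2)*np.array([-1,1,0])
for p,z in [(start,.35),(start,.228),(aend,.228),(btn,.05)]: print(bot.inverse_kinematics([*p,z],R))
E
```

```text
slope -0.007212683494380548 n pts 106 16 15 resid 0.0003782043225809361
tee-corner 0.20122042514888208 start [0.65217008 0.11380167] tee [0.6528192  0.02380402] aend [0.57282129 0.02322702] btnpred [0.45782428 0.02239758] btn [0.45645502 0.02078372] 5.8644256591796875 39
start top [247.7 107. ] crop2 [447. 170.]
tee top [287.5 106.5] crop2 [392. 229.]
aend top [287.6 140.4] crop2 [292. 186.]
btn top [293.4 202. ] crop2 [154. 272.]
joint top [242.4 107.1] crop2 [454. 162.]
corner top [375.5 105.3] crop2 [235. 397.]
[-0.0093586   0.34348625  1.11471348  0.          1.68339293  1.56143773]
[-0.0093586   0.37393786  1.31185721  0.          1.45579758  1.56143773]
[-0.17017223  0.14491853  1.58541714  0.          1.41125698  1.4006241 ]
[-0.22001183  0.0585816   2.05973296  0.          1.02327809  1.35078449]
```

View pics/mark.png

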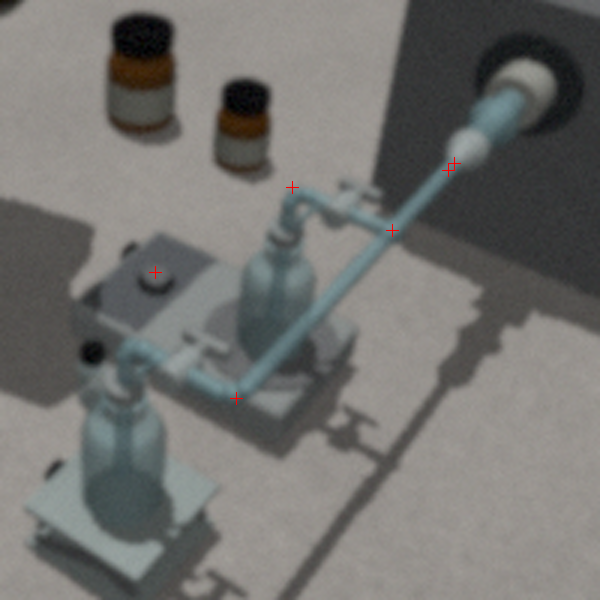

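The marks agree in both views: the tee is at (392,230), the joint end at (454,163) and the button at (155,272). The tee-to-corner distance measures 201 mm against 200 given, and the button lies 1–2 mm from its predicted place. I now close the gripper, rise, hover over line_start and check with the wrist camera.

```bash
python3 - <<'E'
from fit import *
R=np.pi/np.sqrt(2)*np.array([-1,1,0])
bot.set_gripper(0.0)
p=bot.current_ee_pos(); bot.line_to([p[0],p[1],.42],max_speed=.2)
bot.goto([*start,.38],R)
w=snap("wrist","pics/wrist.png"); v=w["pixels"].copy()
for p,z in [(start,.206),(tee,.206),(aend,.206),(btn,.056),(tee+.102*d,.2)]:
    x=proj(w,[*p,z]); print(x.round()); cv2.drawMarker(v,tuple(int(i) for i in x),(0,0,255),0,12,1)
cv2.imwrite("pics/wm.png",v); print(bot.current_ee_pos(),bot.current_opening(),bot.current_clock(),bot.current_contact_force())
E
```

```text
[318. 176.]
[408. 176.]
[403. 249.]
[378. 278.]
[306. 175.]
[0.65231056 0.11292071 0.38010073] 0.004822281318221438 5.4083 [-0.00560214 -1.01358605 -0.40613028]
```

View pics/wm.png

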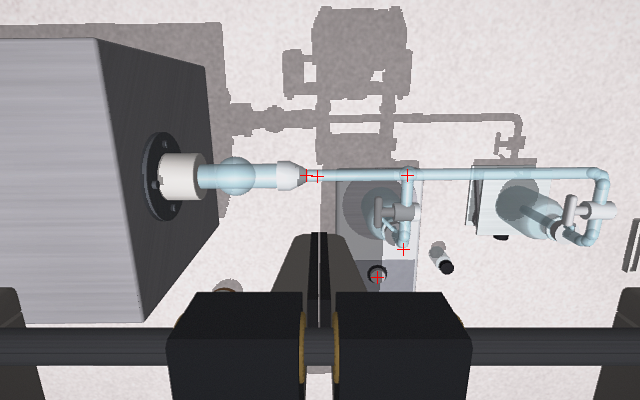

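The wrist view agrees: marks sit on the joint end (306,175), the tube (318,176), the tee (408,176), the bend (403,249) and the button (378,278). I trace now, with the tips 22 mm above the tube.

```bash
python3 - <<'E'
from fit import *
z=.228
bot.line_to([*start,z],max_speed=.08); bot.hold(.5)
for nm,p in [("feed",feed),("tee",tee),("amid",amid),("aend",aend)]:
    bot.line_to([*p,z],max_speed=.04); bot.hold(.4)
    print(nm,(np.array(bot.current_ee_pos())-[*p,z]).round(4),np.round(bot.current_contact_force(),2))
bot.line_to([*btn,z],max_speed=.08)
bot.line_to([*btn,.062],max_speed=.08); bot.hold(.3)
f0=np.array(bot.current_contact_force()); print("f0",f0)
for h in np.arange(.058,.0478,-.001):
    bot.line_to([*btn,h],max_speed=.02); bot.hold(.1)
    f=np.array(bot.current_contact_force())-f0; print(round(h,4),round(bot.current_ee_pos()[2],4),f.round(1))
    if f[2]>20: break
bot.hold(.3); print(bot.current_ee_pos(),bot.current_clock())
E
```

```text
feed [0.     0.0001 0.    ] [-0.8   0.18 -0.2 ]
tee [-0.      0.0001 -0.    ] [-0.3  -0.76 -0.08]
amid [ 0.      0.     -0.0001] [-0.79 -0.17  0.26]
aend [ 0.  0. -0.] [-0.12  0.21 -0.66]
f0 [ 0.4708195  -0.56649739 -0.36029449]
0.058 0.058 [0.1 0.6 1.3]
0.057 0.057 [0.1 0.6 0.4]
0.056 0.0561 [ 0.1  0.6 -0.3]
0.055 0.0552 [-1.   1.3  3.4]
0.054 0.054 [0.3 0.7 3.6]
0.053 0.053 [1.7 0.3 3.2]
0.052 0.052 [1.3 0.4 2.5]
0.051 0.0513 [-0.3  0.6  6.6]
0.05 0.0512 [-4.4  0.8 14.6]
0.049 0.0512 [-7.2  2.1 24.3]
[0.4567187  0.02073026 0.05113754] 22.4417
```

The contact profile is as expected: about 4 N while the button slides from 56 mm, then a hard stop at 51 mm, so it is fully in. I lift clear, check with the camera and hand in.

```bash
python3 - <<'E'
from fit import *
bot.line_to([*btn,.10],max_speed=.05)
bot.line_to([*btn,.26],max_speed=.12)
p=[.36,.02,.32]; bot.line_to(p,max_speed=.12); bot.hold(.3)
w=snap("wrist","pics/w2.png"); t=snap("scene","pics/s2.png")
a0=s["pixels"][110:310,280:480]; b0=t["pixels"][110:310,280:480]
cv2.imwrite("pics/fin.png",np.vstack([cv2.resize(np.hstack([a0,b0]),(800,400)),cv2.resize(w["pixels"],(800,500))[:200]]))
print(bot.current_ee_pos(),bot.current_contact_force(),bot.current_clock())
E
```

```text
[0.36002988 0.02001314 0.319854  ] [-0.03846541 -0.47731653 -0.28670708] 26.5917
```

View pics/fin.png

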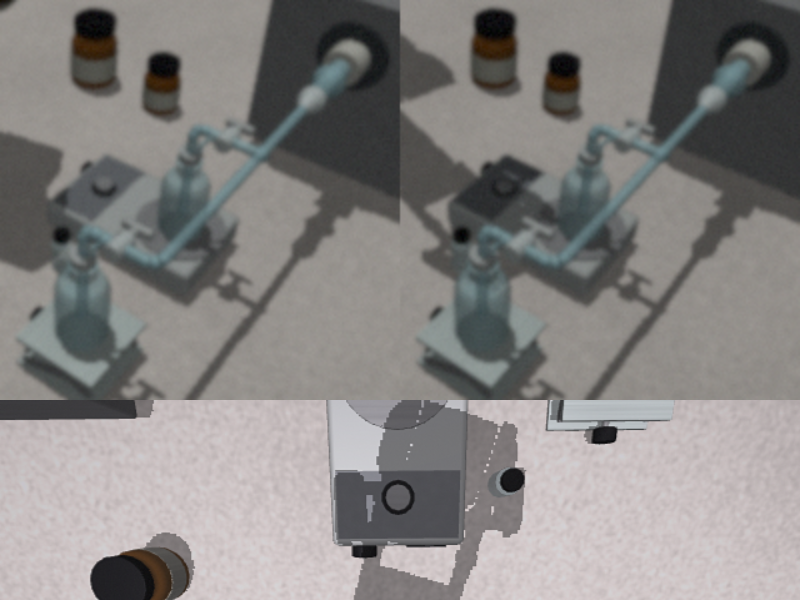

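The before and after views match: vial, jars and bottles are where they were. The button at (505,187) sits lower, and the arm is clear.

```bash
python3 -c "
from h import *
bot.job_done(); print(bot.current_clock(),bot.current_contact_force())"
```

```text
the job is handed in; nothing more can be done
the job is handed in; nothing more can be done
```

I traced the gas line, pressed the stirrer's start button fully in, and handed the job in. It reports no verdict.

- **Tracing:** The stirrer stands under branch A. I followed line_start, feed_mid, tee, a_mid and a_end at 0.04 m/s with closed fingertips 22 mm above the tube. The arm was within 0.1 mm of its target at the four stops after line_start, and the tool force stayed under 1 N, so nothing was touched.
- **Measured positions:** The top, scene and wrist views agreed. The tee-to-corner distance came out at 201 mm against the 200 mm given. The button was about 2 mm from where the line geometry put it, within calibration error.
- **Button:** It slid from 56 mm at about 3–4 N to a hard stop at about 51 mm (24 N), so it went fully in. After lifting clear it looked lower than before.
- **Final checks:** The before and after views show the vial, small jar and bottles unmoved. I did not check the boat again, but the arm never came near it. The tool force was near zero at about 27 s, just before hand-in. No check failed.

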